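# Slide the covers of a hall box aside and file the parking pass

## Robot

A 6-joint arm with a two-finger parallel gripper is mounted at the origin on the work surface. World frame = base frame: x ahead of the robot, y to its left, z up, the work surface at z = 0. Lengths are in m, angles in degrees, forces in N, time in s.
With the tool pointing down it reaches from about 0.425 to 0.95 m from the base axis. Payload 3.5 kg.
Tool frame: the origin (TCP) lies between the finger pads; the fingertips stand 17 mm ahead of it and the grasp point (between the pads) lies 2 mm behind it; z points along the fingers, y is the line along which they close (so a half turn about z gives the same grasp; the last joint's range is limited). The gripper opens to 85 mm and grips with 20 to 120 N. Pads are 22 mm wide; open, the fingers measure 114 mm over their backs; the gripper's body (76 mm by 85 mm) begins 54 mm behind the grasp point. The pads swing forward as they close: fully open they stand 13 mm farther back than shut.
Start: joints at [-75.172, 16.404, 90.338, -0, 73.258, -8.594], TCP at [0.268, -0.619, 0.248] pointing down, gripper open.
Joint ranges: [-158.93, 158.93], [-51.34, 127.21], [12.03, 142.37], [-87.48, 267.48], [13.55, 161.25], [-162.69, 162.69]. Speed limits (degrees/s): [159.86, 159.86, 180, 180, 180, 180].

## Interface

Orientations are given as [roll, pitch, yaw] about the fixed x, y, z axes, in that order (R = Rz(yaw) Ry(pitch) Rx(roll)).
In Python, from rig import arm gives the robot as it stands.
- The arm moves only by the tool step_arm, never from a script. Its argument "commands" is a list of rows, each a list of 7 numbers: the closure in counts, from 0 (fully open) to 255 (shut), then the shift along the tool's x, y, z in mm, then the turn, a rotation vector about the tool's x, y, z in rad. In form: [[gripper, x, y, z, rx, ry, rz], ...]. A call has 1 to 10 rows; each row is the pose to reach, as a shift and turn from the pose commanded when the call began, along the tool's axes at that moment; what a row does not reach only later rows make up. A row lasts 1/12 s, in which the tool goes at most 41.7 mm and 7.16 degrees, less where a joint would pass 70% of its speed; a pose out of reach is approached as far as the arm can. A call with a gripper value outside its range is refused whole. The fingers move at their own pace and stop on an object; the grip force is fixed at half the most. Time passes only in rows, so rows that repeat a pose let the fingers close. It gives the time, the measured TCP pose, the force, the opening and the grip force at its end, in the units of the state.
- arm.get_state(): the state, without advancing time (a new reading comes with each control period).
- arm.get_image(name): name is "scene" or "top" or "wrist"; returns the picture (400x640x3 uint8, red, green, blue); there is no depth.
- arm.camera_info(name): a dict with "vertical_fov" (degrees; the focal length in pixels is half the picture's height over the tangent of half this angle, whatever the lens; pixels are square), "cx", "cy" (the principal point, pixels), "origin" and "rotation" of the camera in the world. Camera axes: x right, y down, z forward; pixel columns grow to the right and rows downward; lengths in m; the calibration is good to about 2 mm. A picture is of the moment at which its call begins: read the wrist's pose just before it. camera_info takes no time and is no camera call; for the wrist camera it gives the pose at the moment of the call.
- arm.finish_job(): hands the job in; it is judged then, once.
The state is a dict: "time_s": time; "q": joint angles; "dq": joint speeds; "joint_torque": joint torques, N m; "ee_pos": TCP position; "ee_rot": TCP orientation; "contact_force": force on the tool from outside, world axes, zero at the start; "wrist_torque": the same for the moment, N m; "width": opening from 0.0 (shut) to 1.0 (fully open); "grasp_force": force on a finger pad.
Only numpy, scipy, OpenCV 4.12 (cv2) and the standard library are available. Lean on these libraries where they do the work, as an engineer would, in place of code of your own. Each camera call takes 0.05 s, during which the arm holds its last target. There are 200 camera calls.

## Task

Put the parking pass that stands in the small wooden stand away in the four-well box. First free the well diagonally opposite the open one: slide the covers, without lifting them, one at a time into the empty place until that well is completely uncovered and every cover lies fully home over one of the other wells. Then stand the pass upright, right down in the free middle slot of the card rack in that well, between the two passes already filed there, and leave those and everything else on the console where they are.

Things in the scene. Friction and masses are not known exactly. Their poses are not given: they have to be found in the camera images.
- box: Dark wooden box, fixed, 252 x 252 mm, 101.5 mm high, with four square wells (2 x 2) under three sliding covers. Origin: centre of its underside, on the console; x and y along its sides, z up. Wells: 100 x 100 mm, centres at (+-58, +-58) mm, parted by a 16 mm cross wall, floor at z = 8 mm. There is room on top for four covers: one place is empty.
- ledge (a point): Middle of the box at the covers' level (z = 84 mm), axes as the box's. The covers lie here on ledge and cross wall in a 232 x 232 mm recess whose walls stop them; home in a corner, a cover's centre is at about (+-58, +-58) mm. A steel rim, underside 96.5 mm, top 101.5 mm, reaches 8 mm in over their outer edges. Covers cannot pass one another; the play is 6 mm in all.
- liner: Cork liner 98 x 98 mm, 3 mm thick, with a few coins, on the floor of the well that is open at the start; fixed. Origin: centre of its underside, on the well's floor. It lies in the box's +x -y well or in its -x +y well.
- rack: Slotted card rack, aluminium and black plastic, 98 x 98 x 53 mm, fixed in the well diagonally opposite the liner, under cover_c at the start. Origin: centre of its underside, 8 mm above the console; axes as the box's. Three slots for upright passes at x = -32, 0, +32 mm, each 9 mm wide (x), a pass's width along y, end cheeks 90 mm apart. The outer slots hold passes, the middle one is free.
- slot (a point): Centre of the middle slot's floor (z = 11 mm), axes as the rack's. A seated pass has its bottom edge here, its top at z = 81 mm, and 26 mm free on either side to the next pass. The ribs forming the slot stand only at the pass's two ends (|y| 37 to 45 mm): upright to 38 mm above this point, then sloping back at 45 degrees for 11 mm as a lead-in.
- cover_a: One of three identical square oak covers, 113 x 113 x 10 mm, 0.15 to 0.3 kg, with a round steel knob (24 mm diameter, 24 mm high) in the middle of its top. A loose plate that slides easily on the box's ledge. At the start it lies over the box's +x +y well. Origin: centre of its underside; x and y along its sides, z up.
- cover_b: One of three identical square oak covers, 113 x 113 x 10 mm, 0.15 to 0.3 kg, with a round steel knob (24 mm diameter, 24 mm high) in the middle of its top. A loose plate that slides easily on the box's ledge. At the start it lies over the box's -x -y well. Origin: centre of its underside; x and y along its sides, z up.
- cover_c: One of three identical square oak covers, 113 x 113 x 10 mm, 0.15 to 0.3 kg, with a round steel knob (24 mm diameter, 24 mm high) in the middle of its top. A loose plate that slides easily on the box's ledge. At the start it lies over the well with the rack. Origin: centre of its underside; x and y along its sides, z up.
- pass: A hard plastic parking-pass case, plain grey with a paper inlay, identical to the other two: 84 mm wide (its y), 70 mm high (z), 6 mm thick (x), 30 to 65 g, rigid; the one to put away, standing upright in the wooden stand. Origin: middle of its bottom edge; both faces and both ways round are equivalent.
- pass_1: A hard plastic parking-pass case, plain grey with a paper inlay, identical to the other two: 84 mm wide (its y), 70 mm high (z), 6 mm thick (x), 30 to 65 g, rigid; filed in the rack's slot at x = -32 mm. Origin: middle of its bottom edge; both faces and both ways round are equivalent.
- pass_2: A hard plastic parking-pass case, plain grey with a paper inlay, identical to the other two: 84 mm wide (its y), 70 mm high (z), 6 mm thick (x), 30 to 65 g, rigid; filed in the rack's slot at x = +32 mm. Origin: middle of its bottom edge; both faces and both ways round are equivalent.
- stand: Small oak block, fixed, 52 x 112 mm and 36 mm high, with one upright slot 8 mm wide (along x), 92 mm long (along y), its floor at z = 12 mm, in which the pass stands with its upper 46 mm showing. Origin: centre of its underside, on the console; x across the slot, y along it.
- key_bowl: Low glass bowl with keys, 150 mm wide, 55 mm high. Leave alone.
- torch: Aluminium torch with a rubber grip, 160 mm long, 44 mm thick, lying along its x; origin under its middle. Leave alone.
- gate_remote: Blue plastic gate remote, 76 x 40 x 14 mm, lying flat. Leave alone.
- gel_dispenser: Steel push dispenser for hand gel, 72 mm diameter, 165 mm high, standing. Leave alone.
- doorstop: Wooden doorstop wedge, 120 mm long (x), 40 mm wide, 36 mm high at its thick end. Leave alone.
- glasses_case: Hard black spectacle case, 160 x 62 x 44 mm, long side along its x. Leave alone.

How it is judged (in metres and radians):
On the way, in this order (a step that is already met when the one before it is completed fails the run):
1. a neighbouring cover has been slid home over the well that was open, the rack's cover still over its own well (horizontal distance between any of cover_a, cover_b and liner below 0.012 m and horizontal distance between cover_c and rack below 0.03 m), for 0.1 s.
2. the well with the card rack is completely uncovered (horizontal distance between each of cover_a, cover_b, cover_c and rack above 0.108 m), for 0.1 s.
At the end, for the whole second after the job is handed in: Each cover's centre at least 108 mm from the rack's centre (home: about 116), so its well is clear. The pass at rest in the middle slot: bottom edge within 4 mm of the floor, within 5 mm of the slot's centre across and 6 mm along, upright and square within 0.12 rad (all of step 2 and x of pass in the frame of slot between -0.005 and 0.005 m and y of pass in the frame of slot between -0.006 and 0.006 m and z of pass in the frame of slot between -0.004 and 0.004 m and angle between pass's own z axis and vertical below 0.12 rad and angle between the x axis of pass and the x axis of rack, either way round below 0.12 rad and linear speed of pass below 0.02 m/s); the robot touches nothing.
It fails at once if a cover is lifted (12 mm above its ledge) or tipped (height (world z) of any of cover_a, cover_b, cover_c above 0.096 m or angle between any of cover_a, cover_b, cover_c's own z axis and vertical above 0.15 rad).
It fails at once if a pass already filed is moved by more than 12 mm (distance of any of pass_1, pass_2 from where it was at the start of the episode above 0.012 m).
It fails at once if another thing on the console is moved by more than 20 mm (distance of any of key_bowl, torch, gate_remote, gel_dispenser, doorstop, glasses_case from where it was at the start of the episode above 0.02 m).
It also fails if it takes over 64 s, if anything falls off the work surface, if the arm or the gripper's body presses on something with over 40 N, if the wrist force passes 120 N, or if a joint passes its speed limit or range.

## Working session

There is one attempt and no reset: what is moved stays moved. The work goes in short steps, Python scripts to look and compute and a tool call to move; the robot and the scene stay as the last step left them, time stands still between calls to the robot, and variables do not carry over. Pictures are saved under pics/ and viewed, at most 10 in all, crops included, and the job is handed in when it is done.

Besides the shell and the picture viewer there is one more tool, called after ">>>" by a JSON object that holds its "op" and its "data", one argument or row to a line. step_arm: Moves the arm, as the interface text tells. Its arguments: {"type":"object","properties":{"commands":{"type":"array"}},"required":["commands"]}

```bash
mkdir -p pics
python3 - <<'E'
from rig import arm
import cv2
for n in("top","scene"):
    i=arm.camera_info(n);print(n,i)
    cv2.imwrite(f"pics/{n}0.png",arm.get_image(n)[:,:,::-1])
print(arm.get_state())
E
```

```text
top {'vertical_fov': 51.09616407222916, 'cx': 321.6249723468824, 'cy': 198.0274685035058, 'origin': array([0.41299436, 0.05677556, 1.42649759]), 'rotation': array([-173.90150045,    0.25286683,  -90.67582904])}
scene {'vertical_fov': 54.76136868111178, 'cx': 318.84182806701443, 'cy': 200.0207924034375, 'origin': array([1.31757752, 0.39772359, 0.77550905]), 'rotation': array([-129.64996723,   -0.49142743,  115.4482219 ])}
{'time_s': 0.1, 'q': array([-7.51732133e+01,  1.64511583e+01,  9.04152648e+01, -1.74173385e-04,
        7.32584198e+01, -8.59470794e+00]), 'dq': array([-0.05343603, -0.17412706, -0.17448787, -0.05324919, -0.13964947,
        0.03788642]), 'joint_torque': array([ 3.72709837e-04, -4.07295513e+01, -2.93700653e+01, -1.74979241e-04,
        3.36022356e-03,  1.86950444e-06]), 'ee_pos': array([ 0.26818435, -0.61882347,  0.24704496]), 'ee_rot': array([-1.79876534e+02, -1.84922066e-02,  2.34215251e+01]), 'contact_force': array([-0.3015373 ,  0.02200867, -0.26803096]), 'wrist_torque': array([ 0.03574405, -0.02321791, -0.05033752]), 'grasp_force': 0.0, 'width': 0.9993042215475774}
```

View pics/top0.png

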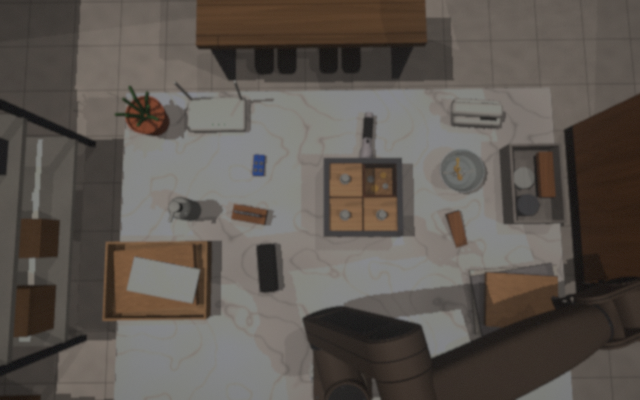

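View pics/scene0.png

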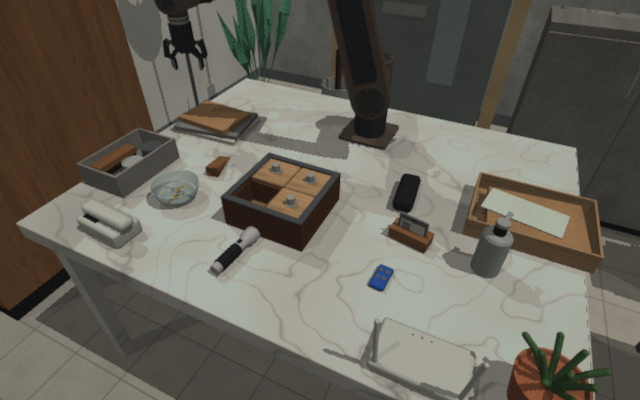

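The top view shows the box at about (363,197), with the open well at top right, so world +x −y. The rack is therefore bottom left. The stand is at (251,214), with its slot running roughly along world y. I'll magnify both.

```bash
cat > h.py <<'E'
import numpy as np,cv2
from rig import arm
from scipy.spatial.transform import Rotation as R
def cam(n):
    i=arm.camera_info(n);f=200/np.tan(np.radians(i["vertical_fov"]/2))
    return i["origin"],R.from_euler("xyz",i["rotation"],degrees=True).as_matrix(),f,i["cx"],i["cy"]
def ray(c,u,v,z):
    o,M,f,cx,cy=c;d=M@np.array([(u-cx)/f,(v-cy)/f,1]);return o+d*(z-o[2])/d[2]
def proj(c,p):
    o,M,f,cx,cy=c;q=M.T@(np.asarray(p)-o);return np.array([cx+f*q[0]/q[2],cy+f*q[1]/q[2]])
def delta(pos,yaw=None):
    "shift (mm) and turn in tool axes from the present pose to a tool-down target"
    s=arm.get_state();M=R.from_euler("xyz",s["ee_rot"],degrees=True)
    t=M.inv().apply((np.array(pos)-s["ee_pos"])*1e3)
    y=s["ee_rot"][2] if yaw is None else yaw
    r=(M.inv()*R.from_euler("xyz",[180,0,y],degrees=True)).as_rotvec()
    return t.round(1),r.round(4)
E
python3 - <<'E'
from h import *
im=cv2.imread("pics/top0.png")
a=cv2.resize(im[150:245,315:411],(480,475),interpolation=cv2.INTER_CUBIC)
b=cv2.resize(im[195:235,222:282],(300,200),interpolation=cv2.INTER_CUBIC)
o=np.zeros((475,790,3),np.uint8);o[:,:480]=a;o[:200,485:785]=b
cv2.imwrite("pics/c1.png",cv2.convertScaleAbs(o,alpha=1.8,beta=0))
E
```

```text
(no output)
```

View pics/c1.png

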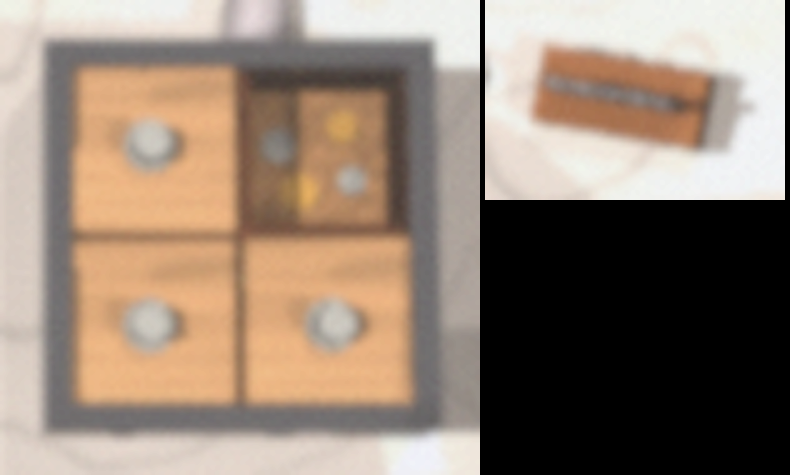

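The crop shows the box rim corners at crop (46,42), (433,42), (436,430) and (45,430). The knobs are at (152,144), (151,325) and (336,325). The stand's top corners are at (546,44), (712,73), (700,150) and (535,120), and the pass's top edge runs from (550,82) to (690,104).

Run:
```python
from h import *
c=cam("top")
g=lambda u,v:(315+u/5-.4,150+v/5-.4)
k=lambda u,v:(222+(u-485)/5-.4,195+v/5-.4)
P=np.array([ray(c,*g(*p),.1015) for p in[(46,42),(433,42),(436,430),(45,430)]])
print(P.round(4),"centre",P.mean(0).round(4))
for a,b in((0,1),(3,2)): d=P[a]-P[b];print("yaw of y-axis-90",np.degrees(np.arctan2(d[1],d[0]))-90,np.linalg.norm(d))
for p in[(152,144),(151,325),(336,325)]:print("knob",ray(c,*g(*p),.118).round(4))
S=np.array([ray(c,*k(*p),.036) for p in[(546,44),(712,73),(700,150),(535,120)]]);print(S.round(4),S.mean(0).round(4))
T=[ray(c,*k(*p),.082) for p in[(550,82),(690,104)]];d=T[0]-T[1];print(T,np.mean(T,0).round(4),np.degrees(np.arctan2(d[1],d[0]))-90)
d=S[0]-S[1];print(np.degrees(np.arctan2(d[1],d[0]))-90)
print(delta([.55,-.03,.36],0))
```

```text
[[ 0.6841  0.0524  0.1015]
 [ 0.6809 -0.1964  0.1015]
 [ 0.4324 -0.1903  0.1015]
 [ 0.4354  0.0561  0.1015]] centre [ 0.5582 -0.0695  0.1015]
yaw of y-axis-90 -0.7275656220049882 0.24883668093613553
yaw of y-axis-90 -0.680097729187338 0.2464772369091496
knob [ 0.6143 -0.0137  0.118 ]
knob [ 0.4998 -0.011   0.118 ]
knob [ 0.4984 -0.1268  0.118 ]
[[0.5472 0.3548 0.036 ]
 [0.5264 0.2437 0.036 ]
 [0.4752 0.2516 0.036 ]
 [0.4964 0.3616 0.036 ]] [0.5113 0.3029 0.036 ]
[array([0.51808853, 0.34206143, 0.082     ]), array([0.50279221, 0.25169318, 0.082     ])] [0.5104 0.2969 0.082 ] -9.607195157989935
-10.603107772599785
(array([ 492.7, -428.5, -111.9]), array([-2.200e-03,  1.000e-04,  4.088e-01]))
```

>>> {"op": "step_arm", "data": {
  "commands": [
    [0,40,-30,-4,0,0,0],
    [0,75,-56,-8,0,0,0],
    [0,108,-81,-11,0,0,0],
    [0,140,-105,-14,0,0,0],
    [0,172,-129,-17,0,0,0],
    [0,204,-153,-20,0,0,0],
    [0,236,-177,-23,0,0,0],
    [0,258,-193,-25,0,0,0],
    [0,272,-204,-26,0,0,0],
    [0,279,-209,-27,0,0,0]
  ]
}}

```text
time_s: 0.93
ee_pos: [0.4422, -0.3141, 0.2751]
ee_rot: [-180.0, -0.0, 23.6]
contact_force: [0.8, 0.5, -0.4]
width: 0.998
grasp_force: 0.0
```

>>> {"op": "step_arm", "data": {
  "commands": [
    [100,32,-24,-3,0,0,0.06],
    [100,64,-48,-6,0,0,0.12],
    [100,96,-72,-9,0,0,0.18],
    [100,128,-96,-12,0,0,0.24],
    [100,160,-120,-15,0,0,0.3],
    [100,192,-144,-18,0,0,0.36],
    [100,224,-168,-21,0,0,0.42],
    [100,256,-192,-24,0,0,0.422],
    [100,279,-209,-26,0,0,0.422],
    [100,279,-209,-26,0,0,0.422]
  ]
}}

```text
time_s: 1.77
ee_pos: [0.616, -0.0103, 0.3011]
ee_rot: [-179.9, -0.0, -0.5]
contact_force: [-0.5, -0.0, -0.2]
width: 0.607
grasp_force: 0.0
```

Run:
```python
from h import *
s=arm.get_state();c=cam("wrist");np.save("w1.npy",np.array(c,dtype=object),allow_pickle=True)
cv2.imwrite("pics/w1.png",arm.get_image("wrist")[:,:,::-1])
print(s["time_s"],s["ee_pos"],s["ee_rot"],s["width"],c[0],c[2])
for p in[(.6143,-.0137,.118),(.4998,-.011,.118),(.4984,-.1268,.118)]:print(proj(c,p))
```

```text
1.7667 [ 0.6160101  -0.01033717  0.30113763] [-1.79911170e+02 -4.73759442e-02 -5.10924849e-01] 0.607215777470201 [ 0.693113   -0.01209304  0.42742251] 307.29143639736986
[321.77562208 178.72665382]
[320.00540705 275.42121056]
[420.7617638  275.83085425]
```

View pics/w1.png

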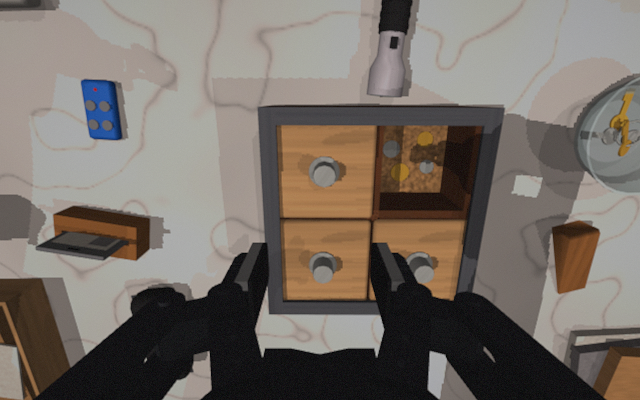

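The wrist view shows the knob tops at (323,171), (321,266) and (419,266). The rim corners are at (259,109), (503,106) and (271,313), and the stand is at about (100,232). The knobs sit about 8 px off where the top camera predicted, so I'll cross-check.

Run:
```python
from h import *
s=arm.get_state();c=cam("wrist");print(s["ee_pos"],s["ee_rot"],c[0],arm.camera_info("wrist")["rotation"])
im=arm.get_image("wrist");cv2.imwrite("pics/w1b.png",im[:,:,::-1])
for p in[(323,170),(321,265),(419,265)]:print("knob",ray(c,*p,.118).round(4))
for p in[(259,109),(503,106),(271,313)]:print("rim",ray(c,*p,.1015).round(4))
# rim in the scene camera
k=cam("scene")
for n,p in(("top",(.6143,-.0137,.118)),("wri",ray(c,323,170,.118)),("top3",(.4984,-.1268,.118)),("wri3",ray(c,419,265,.118))):print(n,proj(k,p).round(1))
a=cv2.imread("pics/scene0.png")[145:255,215:350];b=cv2.imread("pics/w1b.png")[215:275,20:160]
o=np.zeros((550,690,3),np.uint8);o[:,:675]=cv2.resize(a,(675,550),interpolation=cv2.INTER_CUBIC)
cv2.imwrite("pics/c2.png",o)
```

```text
[ 0.61502306 -0.01243892  0.30076819] [ 1.79991888e+02  3.95708263e-02 -5.68448429e-01] [ 0.69232492 -0.01407156  0.42693817] [ 1.62412984e+02 -1.08322500e-02 -9.05399960e+01]
knob [ 0.6224 -0.0174  0.118 ]
knob [ 0.5122 -0.0145  0.118 ]
knob [ 0.5111 -0.1258  0.118 ]
rim [0.6828 0.0473 0.1015]
rim [ 0.6834 -0.201   0.1015]
rim [0.4347 0.0491 0.1015]
top [291.1 195.5]
wri [288.5 196.8]
top3 [276.5 163.3]
wri3 [274.7 165.6]
```

View pics/c2.png

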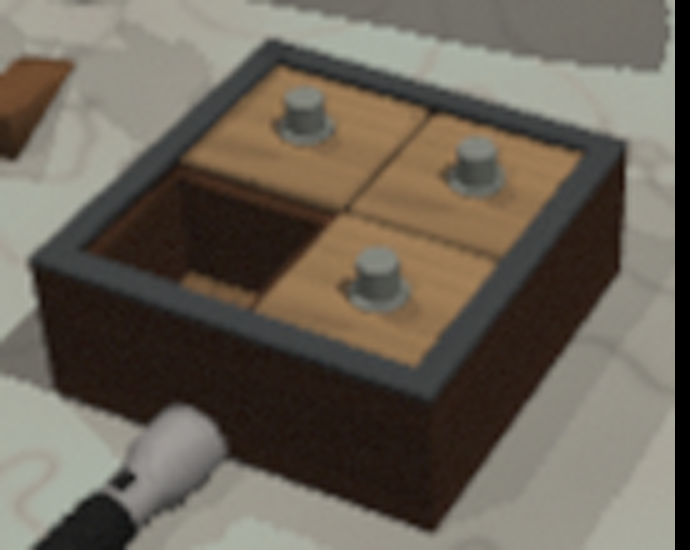

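The scene crop puts the knob tops at crop (379,258), (304,97) and (476,150). That agrees with the top-camera estimate; in the wrist view I had picked the knobs' sides by mistake. Box centre is about (0.558, −0.071). Next I descend over the far-left cover's knob and grip it.

>>> {"op": "step_arm", "data": {
  "commands": [
    [110,0,1,40,0,0,0.003],
    [110,0,1,80,0,0,0.003],
    [110,0,1,115,0,0,0.003],
    [110,0,1,145,0,0,0.003],
    [110,0,1,165,0,0,0.003],
    [110,0,1,176,0,0,0.003],
    [110,0,1,182,0,0,0.003],
    [110,0,1,184,0,0,0.003],
    [110,0,1,184,0,0,0.003],
    [110,0,1,184,0,0,0.003]
  ]
}}

```text
time_s: 2.7
ee_pos: [0.6154, -0.0155, 0.1193]
ee_rot: [180.0, -0.2, -0.9]
contact_force: [0.4, 0.1, -0.5]
width: 0.57
grasp_force: 0.0
```

>>> {"op": "step_arm", "data": {
  "commands": [
    [255,0,0,0,0,0,0],
    [255,0,0,0,0,0,0],
    [255,0,0,0,0,0,0],
    [255,0,0,0,0,0,0],
    [255,0,0,0,0,0,0],
    [255,0,0,0,0,0,0]
  ]
}}

```text
time_s: 3.2
ee_pos: [0.6151, -0.015, 0.1191]
ee_rot: [180.0, -0.1, -0.9]
contact_force: [-0.4, -0.1, 6.2]
width: 0.254
grasp_force: 58.7
```

>>> {"op": "step_arm", "data": {
  "commands": [
    [255,0,6,0,0,0,0],
    [255,0,18,0,0,0,0],
    [255,0,34,0,0,0,0],
    [255,0,50,0,0,0,0],
    [255,0,66,0,0,0,0],
    [255,0,82,0,0,0,0],
    [255,0,96,0,0,0,0],
    [255,0,106,0,0,0,0],
    [255,0,110,0,0,0,0],
    [255,0,110,0,0,0,0]
  ]
}}

```text
time_s: 4.03
ee_pos: [0.6136, -0.1257, 0.1192]
ee_rot: [180.0, -0.2, -1.0]
contact_force: [-1.6, -0.6, 5.0]
width: 0.253
grasp_force: 58.9
```

>>> {"op": "step_arm", "data": {
  "commands": [
    [255,0,1,0,0,0,0],
    [255,0,2,0,0,0,0],
    [255,0,3,0,0,0,0],
    [255,0,3,0,0,0,0]
  ]
}}

```text
time_s: 4.37
ee_pos: [0.6136, -0.127, 0.1191]
ee_rot: [-179.9, -0.2, -0.9]
contact_force: [-0.5, 3.5, 6.6]
width: 0.253
grasp_force: 59.0
```

>>> {"op": "step_arm", "data": {
  "commands": [
    [110,0,-1,0,0,0,0],
    [110,0,-1,0,0,0,0],
    [110,0,-1,0,0,0,0],
    [110,0,-1,0,0,0,0],
    [110,0,-1,-10,0,0,0],
    [110,0,-1,-35,0,0,0],
    [110,0,-1,-60,0,0,0],
    [110,-25,-25,-60,0,0,0],
    [110,-50,-49,-60,0,0,0],
    [110,-75,-73,-60,0,0,0]
  ]
}}

```text
time_s: 5.2
ee_pos: [0.5382, -0.0536, 0.1786]
ee_rot: [180.0, -0.1, -1.0]
contact_force: [0.0, 1.1, 0.7]
width: 0.572
grasp_force: 0.0
```

>>> {"op": "step_arm", "data": {
  "commands": [
    [110,-20,-20,0,0,0,0.002],
    [110,-35,-35,0,0,0,0.002],
    [110,-41,-40,0,0,0,0.002],
    [110,-41,-40,10,0,0,0.002],
    [110,-41,-40,30,0,0,0.002],
    [110,-41,-40,48,0,0,0.002],
    [110,-41,-40,57,0,0,0.002],
    [110,-41,-40,60,0,0,0.002],
    [110,-41,-40,60,0,0,0.002]
  ]
}}

```text
time_s: 5.95
ee_pos: [0.4982, -0.0137, 0.1163]
ee_rot: [-180.0, 0.1, -1.1]
contact_force: [-0.4, 0.4, -0.2]
width: 0.57
grasp_force: 0.0
```

>>> {"op": "step_arm", "data": {
  "commands": [
    [255,0,0,0,0,0,0],
    [255,0,0,0,0,0,0],
    [255,0,0,0,0,0,0],
    [255,0,0,0,0,0,0],
    [255,0,0,0,0,0,0],
    [255,0,0,0,0,0,0]
  ]
}}

```text
time_s: 6.45
ee_pos: [0.4993, -0.0135, 0.1187]
ee_rot: [179.9, -0.2, -1.0]
contact_force: [0.0, -1.2, 5.9]
width: 0.249
grasp_force: 59.1
```

>>> {"op": "step_arm", "data": {
  "commands": [
    [255,6,0,0,0,0,0],
    [255,18,0,0,0,0,0],
    [255,34,0,0,0,0,0],
    [255,50,0,0,0,0,0],
    [255,66,0,0,0,0,0],
    [255,82,0,0,0,0,0],
    [255,96,0,0,0,0,0],
    [255,106,0,0,0,0,0],
    [255,110,0,0,0,0,0],
    [255,110,0,0,0,0,0]
  ]
}}

```text
time_s: 7.28
ee_pos: [0.6084, -0.0148, 0.1187]
ee_rot: [-180.0, 0.1, -1.0]
contact_force: [-3.5, 0.1, 8.3]
width: 0.255
grasp_force: 59.4
```

>>> {"op": "step_arm", "data": {
  "commands": [
    [255,2,0,0,0,0,0],
    [255,4,0,0,0,0,0],
    [255,6,0,0,0,0,0],
    [255,6,0,0,0,0,0]
  ]
}}

```text
time_s: 7.62
ee_pos: [0.6132, -0.0149, 0.1187]
ee_rot: [-180.0, 0.2, -1.0]
contact_force: [-5.8, 0.0, 9.6]
width: 0.252
grasp_force: 59.6
```

>>> {"op": "step_arm", "data": {
  "commands": [
    [255,2,0,0,0,0,0],
    [255,2,0,0,0,0,0],
    [110,0,0,0,0,0,0],
    [110,0,0,0,0,0,0],
    [110,0,0,0,0,0,0],
    [110,0,0,0,0,0,0],
    [110,0,0,-15,0,0,0],
    [110,0,0,-50,0,0,0],
    [110,0,0,-90,0,0,0],
    [110,0,0,-130,0,0,0]
  ]
}}

```text
time_s: 8.45
ee_pos: [0.6134, -0.0151, 0.2472]
ee_rot: [-180.0, 0.2, -1.0]
contact_force: [1.4, -0.1, 0.0]
width: 0.57
grasp_force: 0.0
```

>>> {"op": "step_arm", "data": {
  "commands": [
    [110,-5,0,-30,0,0,0],
    [110,-8,0,-45,0,0,0],
    [110,-10,0,-50,0,0,0],
    [110,-10,0,-50,0,0,0],
    [110,-10,0,-50,0,0,0],
    [110,-10,0,-50,0,0,0]
  ]
}}

```text
time_s: 8.95
ee_pos: [0.6033, -0.0149, 0.2944]
ee_rot: [-180.0, 0.3, -1.0]
contact_force: [0.3, -0.7, -0.4]
width: 0.567
grasp_force: 0.0
```

Run:
```python
from h import *
import pickle
c=cam("wrist");im=arm.get_image("wrist")[:,:,::-1];pickle.dump(c,open("w2.pkl","wb"))
cv2.imwrite("pics/w2.png",im)
print(arm.get_state()["ee_pos"])
cv2.imwrite("pics/c3.png",cv2.convertScaleAbs(cv2.resize(im[90:310,250:510],None,fx=2.7,fy=2.7,interpolation=cv2.INTER_CUBIC),alpha=1.5,beta=0))
```

```text
[ 0.60335903 -0.01491423  0.29443554]
```

View pics/c3.png

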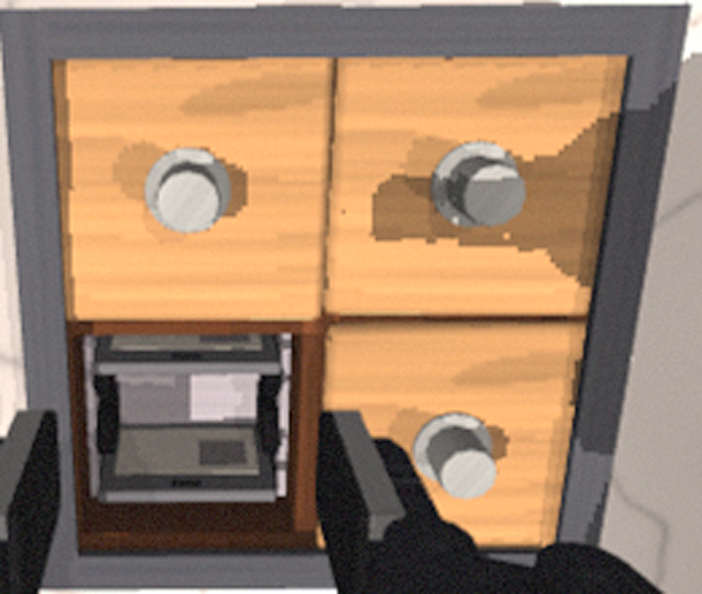

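The rack well is fully uncovered and the three covers are home. The filed passes' top edges run from crop (93,368) to (285,367) and from (97,494) to (283,493). The rim corners are at about (2,12), (688,6) and (28,588), and the knob tops at (190,201), (495,195) and (467,473).

Run:
```python
from h import *
import pickle
c=pickle.load(open("w2.pkl","rb"))
g=lambda u,v:(250+u/2.7-.3,90+v/2.7-.3)
T=np.array([ray(c,*g(*p),.081) for p in[(93,368),(285,367),(97,494),(283,493)]])
print(T.round(4));print("slot",T.mean(0).round(4))
for a,b in((0,1),(2,3)):d=T[a]-T[b];print(np.degrees(np.arctan2(d[1],d[0]))-90,np.linalg.norm(d))
for p in[(2,12),(688,6),(28,588)]:print("rim",ray(c,*g(*p),.1015).round(4))
for p in[(190,201),(495,195),(467,473)]:print("knob",ray(c,*g(*p),.118).round(4))
```

```text
[[ 0.5351  0.0275  0.081 ]
 [ 0.5341 -0.0577  0.081 ]
 [ 0.4713  0.0289  0.081 ]
 [ 0.4704 -0.0579  0.081 ]]
slot [ 0.5027 -0.0148  0.081 ]
-0.6734317236741845 0.08512751212833855
-0.637087927701316 0.08683760949904304
rim [0.6852 0.0506 0.1015]
rim [ 0.6829 -0.1992  0.1015]
rim [0.4356 0.0602 0.1015]
knob [ 0.6174 -0.0169  0.118 ]
knob [ 0.6177 -0.1296  0.118 ]
knob [ 0.5015 -0.1291  0.118 ]
```

>>> {"op": "step_arm", "data": {
  "commands": [
    [110,-8,-38,4,0,0,-0.12],
    [110,-18,-76,8,0,0,-0.24],
    [110,-27,-114,12,0,0,-0.36],
    [110,-36,-152,16,0,0,-0.48],
    [110,-45,-190,20,0,0,-0.6],
    [110,-54,-228,24,0,0,-0.72],
    [110,-63,-266,28,0,0,-0.84],
    [110,-72,-304,32,0,0,-0.96],
    [110,-81,-342,36,0,0,-1.08],
    [110,-90,-373,40,0,0,-1.2]
  ]
}}

```text
time_s: 9.83
ee_pos: [0.5195, 0.3618, 0.255]
ee_rot: [-179.9, 0.1, 68.1]
contact_force: [0.5, 0.4, 0.4]
width: 0.567
grasp_force: 0.0
```

>>> {"op": "step_arm", "data": {
  "commands": [
    [110,0,0,0,0,0,-0.11],
    [110,0,0,0,0,0,-0.205],
    [110,0,0,0,0,0,-0.205],
    [110,0,0,0,0,0,-0.205],
    [110,0,0,0,0,0,-0.205],
    [110,0,0,0,0,0,-0.205]
  ]
}}

```text
time_s: 10.33
ee_pos: [0.5211, 0.359, 0.2569]
ee_rot: [-180.0, 0.0, 79.3]
contact_force: [0.8, 0.2, -0.5]
width: 0.57
grasp_force: 0.0
```

Run:
```python
from h import *
import pickle
c=cam("wrist");im=arm.get_image("wrist")[:,:,::-1];pickle.dump(c,open("w3.pkl","wb"))
cv2.imwrite("pics/w3.png",im)
print(arm.get_state()["ee_pos"],arm.get_state()["ee_rot"])
uv=proj(c,[.5104,.297,.082]).round();print(uv)
u,v=uv.astype(int);u0=max(0,min(440,u-100));v0=max(0,min(250,v-75));print(u0,v0)
cv2.imwrite("pics/c4.png",cv2.convertScaleAbs(cv2.resize(im[v0:v0+150,u0:u0+200],None,fx=4,fy=4,interpolation=cv2.INTER_CUBIC),alpha=1.5,beta=0))
```

```text
[0.52119481 0.35902881 0.25708318] [-1.79983456e+02  1.19498249e-02  7.93465471e+01]
[320. 235.]
220 160
```

View pics/c4.png

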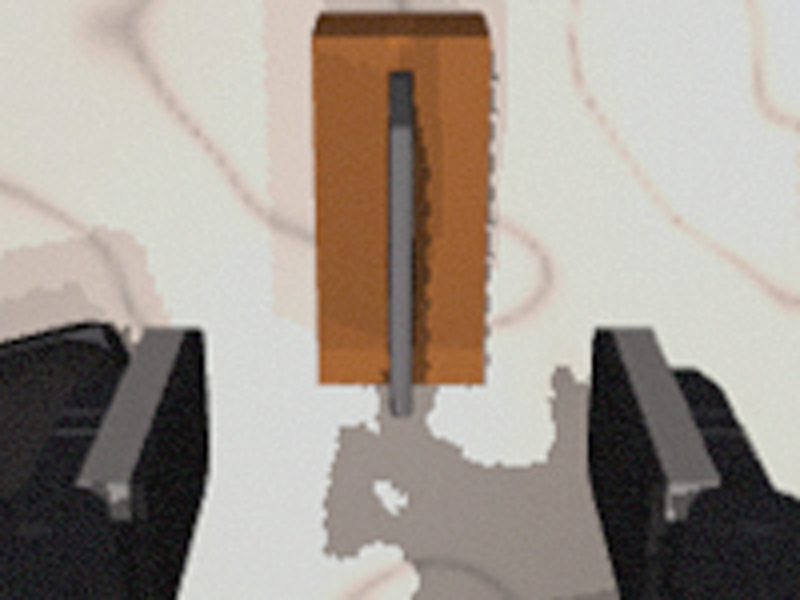

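The pass's top edge runs from crop (401,124) to (401,414), parallel to the pads, so the yaw is right.

Run:
```python
from h import *
import pickle
c=pickle.load(open("w3.pkl","rb"))
g=lambda u,v:(220+u/4-.4,160+v/4-.4)
T=np.array([ray(c,*g(*p),.082) for p in[(401,414),(401,124)]]);d=T[1]-T[0]
print(T,T.mean(0),np.linalg.norm(d),np.degrees(np.arctan2(d[1],d[0]))+90)
m=T.mean(0);print(delta([m[0],m[1],.25]),delta([m[0],m[1],.068]))
```

```text
[[0.50421802 0.26366864 0.082     ]
 [0.51958566 0.34578753 0.082     ]] [0.51190184 0.30472808 0.082     ] 0.08354446041104759 169.40033215451126
(array([-55.1,   0.9,   7.1]), array([-0.0003,  0.0002, -0.    ])) (array([-55. ,   1. , 189.1]), array([-0.0003,  0.0002, -0.    ]))
```

>>> {"op": "step_arm", "data": {
  "commands": [
    [110,-30,1,10,0,0,0],
    [110,-55,1,30,0,0,0],
    [110,-55,1,70,0,0,0],
    [110,-55,1,110,0,0,0],
    [110,-55,1,145,0,0,0],
    [110,-55,1,170,0,0,0],
    [110,-55,1,183,0,0,0],
    [110,-55,1,189,0,0,0],
    [110,-55,1,189,0,0,0],
    [110,-55,1,189,0,0,0]
  ]
}}

```text
time_s: 11.22
ee_pos: [0.5132, 0.3057, 0.07]
ee_rot: [179.9, -0.1, 79.4]
contact_force: [-0.4, 0.6, -0.8]
width: 0.57
grasp_force: 0.0
```

>>> {"op": "step_arm", "data": {
  "commands": [
    [255,0,0,0,0,0,0],
    [255,0,0,0,0,0,0],
    [255,0,0,0,0,0,0],
    [255,0,0,0,0,0,0],
    [255,0,0,0,0,0,0],
    [255,0,0,0,0,0,0],
    [255,0,0,0,0,0,0],
    [255,0,0,0,0,0,0]
  ]
}}

```text
time_s: 11.88
ee_pos: [0.5126, 0.3057, 0.0698]
ee_rot: [179.9, -0.1, 79.4]
contact_force: [-1.9, -0.1, 5.9]
width: 0.06
grasp_force: 59.4
```

>>> {"op": "step_arm", "data": {
  "commands": [
    [255,0,0,-6,0,0,0],
    [255,0,0,-20,0,0,0],
    [255,0,0,-40,0,0,0],
    [255,0,0,-65,0,0,0],
    [255,0,0,-95,0,0,0],
    [255,0,0,-125,0,0,0],
    [255,0,0,-150,0,0,0],
    [255,0,0,-165,0,0,0],
    [255,0,0,-170,0,0,0],
    [255,0,0,-170,0,0,0]
  ]
}}

```text
time_s: 12.72
ee_pos: [0.5126, 0.3055, 0.2408]
ee_rot: [179.8, -0.1, 79.5]
contact_force: [0.1, -0.2, -1.3]
width: 0.058
grasp_force: 58.7
```

>>> {"op": "step_arm", "data": {
  "commands": [
    [255,-18,3,0,0,0,-0.01],
    [255,-50,7,0,0,0,-0.03],
    [255,-88,13,0,0,0,-0.05],
    [255,-126,19,0,0,0,-0.07],
    [255,-164,25,0,0,0,-0.09],
    [255,-202,31,0,0,0,-0.11],
    [255,-240,36,0,0,0,-0.13],
    [255,-274,42,0,0,0,-0.15],
    [255,-300,46,0,0,0,-0.165],
    [255,-312,48,0,0,0,-0.173]
  ]
}}

```text
time_s: 13.55
ee_pos: [0.5007, -0.013, 0.2362]
ee_rot: [-179.8, 0.0, 89.2]
contact_force: [-0.5, -0.1, -0.2]
width: 0.056
grasp_force: 58.7
```

>>> {"op": "step_arm", "data": {
  "commands": [
    [255,-4,0,20,0,0,0],
    [255,-4,0,40,0,0,0],
    [255,-4,0,45,0,0,0],
    [255,-4,0,45,0,0,0],
    [255,-4,0,45,0,0,0]
  ]
}}

```text
time_s: 13.97
ee_pos: [0.5015, -0.0139, 0.1926]
ee_rot: [-179.9, -0.0, 89.4]
contact_force: [0.5, 0.2, -0.4]
width: 0.061
grasp_force: 58.8
```

Run:
```python
from h import *
import pickle
c=cam("wrist");im=arm.get_image("wrist")[:,:,::-1];pickle.dump(c,open("w4.pkl","wb"))
cv2.imwrite("pics/w4.png",im)
s=arm.get_state();print(s["ee_pos"],s["ee_rot"],s["width"])
print(proj(c,[.5027,-.0148,.081]))
cv2.imwrite("pics/c5.png",cv2.convertScaleAbs(cv2.resize(im[180:400,180:460],None,fx=2.7,fy=2.7,interpolation=cv2.INTER_CUBIC),alpha=1.5,beta=10))
```

```text
[ 0.50213263 -0.01398025  0.19362081] [1.79998288e+02 7.31018676e-04 8.94029545e+01] 0.057830323767581376
[320.8333774  198.28813206]
```

View pics/c5.png

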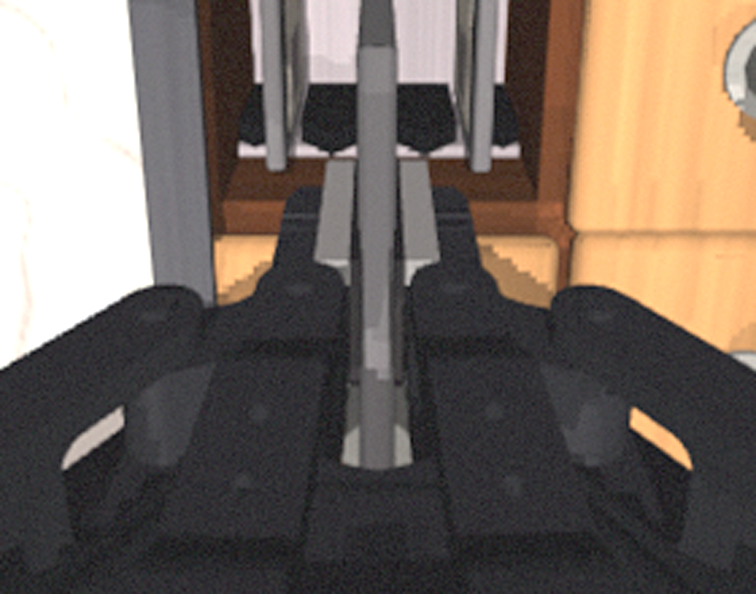

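The held pass's top edge runs from crop (377,46) to (377,467). The filed passes' −y top corners are at (276,169) and (482,170). The middle slot is visible between them.

Run:
```python
from h import *
import pickle
c=pickle.load(open("w4.pkl","rb"))
g=lambda u,v:(180+u/2.7-.3,180+v/2.7-.3)
H=np.array([ray(c,*g(*p),.2058) for p in[(377,46),(377,467)]]);print("held",H.round(4),H.mean(0).round(4),np.linalg.norm(H[0]-H[1]))
F=np.array([ray(c,*g(*p),.081) for p in[(276,169),(482,170)]]);print("filed -y ends",F.round(4),"slot",F.mean(0)+[.0005,.042,0])
im=cv2.imread("pics/w4.png").astype(int).sum(2)
for u in(276,482):
    col=int(round(g(u,0)[0]));print(col,[int(x) for x in im[100:250:1,col-1:col+2].mean(1)])
```

```text
held [[ 0.502   0.0264  0.2058]
 [ 0.5012 -0.0489  0.2058]] [ 0.5016 -0.0113  0.2058] 0.07530659286697128
filed -y ends [[ 0.4692 -0.0539  0.081 ]
 [ 0.5342 -0.0549  0.081 ]] slot [ 0.50221576 -0.01240853  0.081     ]
282 [447, 453, 447, 450, 450, 453, 463, 359, 134, 88, 84, 158, 212, 221, 217, 220, 219, 219, 216, 219, 212, 219, 219, 226, 220, 215, 209, 208, 212, 208, 207, 207, 210, 201, 203, 201, 209, 208, 160, 101, 111, 108, 106, 103, 103, 109, 111, 110, 117, 115, 113, 134, 156, 155, 155, 157, 155, 159, 161, 165, 166, 169, 172, 173, 170, 172, 181, 175, 180, 179, 185, 186, 187, 192, 197, 196, 196, 203, 203, 206, 212, 213, 215, 217, 218, 221, 225, 227, 225, 228, 230, 235, 235, 231, 237, 235, 232, 239, 235, 238, 236, 239, 238, 241, 241, 245, 241, 244, 248, 246, 247, 248, 248, 253, 254, 253, 255, 254, 253, 253, 253, 258, 262, 258, 262, 261, 273, 280, 281, 283, 285, 278, 281, 280, 281, 280, 278, 282, 282, 278, 284, 291, 244, 137, 68, 101, 98, 97, 86, 84]
358 [438, 441, 443, 443, 442, 446, 453, 350, 132, 85, 90, 151, 201, 201, 206, 205, 207, 204, 203, 199, 195, 199, 201, 204, 200, 203, 196, 201, 202, 200, 204, 202, 205, 199, 195, 193, 199, 205, 163, 86, 101, 110, 110, 100, 104, 104, 112, 111, 113, 112, 140, 153, 157, 155, 160, 160, 165, 167, 163, 168, 171, 175, 177, 180, 184, 185, 186, 189, 193, 193, 200, 197, 207, 223, 229, 235, 236, 233, 243, 241, 241, 246, 241, 249, 249, 252, 250, 253, 258, 257, 261, 262, 263, 266, 264, 267, 268, 272, 276, 274, 274, 278, 277, 276, 279, 279, 280, 283, 279, 282, 280, 279, 282, 279, 281, 282, 278, 283, 280, 278, 283, 282, 284, 284, 284, 286, 282, 285, 286, 284, 282, 283, 285, 286, 287, 281, 283, 284, 281, 284, 281, 282, 284, 207, 85, 90, 91, 91, 102, 96]
```

Run:
```python
from h import *
import pickle
c=pickle.load(open("w4.pkl","rb"))
for u,a,b in((282,150.8,242.3),(358,149.8,242.6)):
    p,q=ray(c,u,a,.081),ray(c,u,b,.081);print(p[:2].round(4),q[:2].round(4),((p+q)/2)[:2].round(4),(p-q)[1])
```

```text
[0.4729 0.0242] [ 0.4693 -0.0539] [ 0.4711 -0.0149] 0.07816096253878424
[0.5318 0.0244] [ 0.5341 -0.0548] [ 0.5329 -0.0152] 0.07925024111895924
```

Run:
```python
from h import *
import pickle
c=pickle.load(open("w4.pkl","rb"));im=cv2.imread("pics/w4.png").astype(int).sum(2)
for x,qy in((.4695,-.0539),(.5343,-.0548)):
    u,v=proj(c,[x,.029,.081]);print(u.round(1),v.round(1))
    for k in(-1,0,1):
        print([int(t) for t in im[125:165,int(round(u))+k]])
    for r in(142,144,146,148):print(r,ray(c,u,r,.081)[1].round(4))
```

```text
277.3 144.7
[193, 199, 204, 205, 213, 213, 201, 206, 195, 203, 200, 213, 214, 147, 50, 31, 57, 46, 64, 109, 137, 169, 172, 162, 162, 159, 219, 259, 253, 252, 250, 250, 245, 251, 243, 250, 249, 248, 256, 249]
[202, 197, 205, 207, 204, 205, 207, 207, 203, 204, 197, 208, 212, 149, 29, 42, 39, 85, 102, 119, 142, 169, 171, 163, 166, 171, 232, 276, 263, 267, 263, 267, 272, 267, 267, 262, 268, 264, 265, 262]
[206, 202, 208, 211, 205, 211, 213, 198, 198, 201, 210, 214, 214, 150, 46, 39, 87, 105, 114, 117, 141, 165, 172, 172, 171, 162, 226, 259, 263, 264, 263, 269, 265, 268, 264, 266, 266, 272, 267, 264]
142 0.031
144 0.0295
146 0.028
148 0.0264
361.4 143.8
[200, 198, 199, 202, 199, 202, 209, 206, 200, 199, 195, 196, 209, 149, 39, 76, 100, 111, 111, 108, 133, 150, 149, 159, 141, 214, 257, 250, 251, 254, 256, 256, 252, 252, 256, 258, 262, 251, 257, 258]
[196, 206, 204, 200, 199, 198, 198, 199, 202, 191, 197, 192, 217, 156, 18, 45, 89, 119, 95, 109, 137, 157, 157, 161, 151, 221, 259, 259, 262, 255, 258, 252, 263, 255, 248, 257, 257, 260, 253, 262]
[198, 196, 195, 198, 203, 204, 202, 204, 201, 193, 194, 204, 213, 161, 36, 32, 52, 80, 95, 107, 121, 154, 156, 159, 150, 221, 257, 259, 259, 249, 257, 259, 260, 259, 260, 259, 251, 255, 263, 275]
142 0.0304
144 0.0289
146 0.0273
148 0.0258
```

>>> {"op": "step_arm", "data": {
  "commands": [
    [255,2.7,0.6,15,0,0,0],
    [255,2.7,0.6,35,0,0,0],
    [255,2.7,0.6,52,0,0,0],
    [255,2.7,0.6,64,0,0,0],
    [255,2.7,0.6,70,0,0,0],
    [255,2.7,0.6,72,0,0,0],
    [255,2.7,0.6,72,0,0,0],
    [255,2.7,0.6,72,0,0,0]
  ]
}}

```text
time_s: 14.68
ee_pos: [0.5034, -0.0117, 0.1224]
ee_rot: [179.9, 0.0, 89.4]
contact_force: [0.6, -0.8, -0.4]
width: 0.058
grasp_force: 58.8
```

Run:
```python
from h import *
import pickle
c=cam("wrist");im=arm.get_image("wrist")[:,:,::-1];pickle.dump(c,open("w5.pkl","wb"))
cv2.imwrite("pics/w5.png",im)
s=arm.get_state();print(s["ee_pos"],s["ee_rot"],s["contact_force"])
a=im[130:290,220:420]
cv2.imwrite("pics/c6.png",cv2.convertScaleAbs(cv2.resize(a,None,fx=3.7,fy=3.7,interpolation=cv2.INTER_CUBIC),alpha=1.8,beta=15))
```

```text
[ 0.50349789 -0.01169213  0.1225729 ] [1.79871093e+02 2.69327476e-02 8.93750981e+01] [ 0.04219586 -0.12884977 -1.84863278]
```

View pics/c6.png

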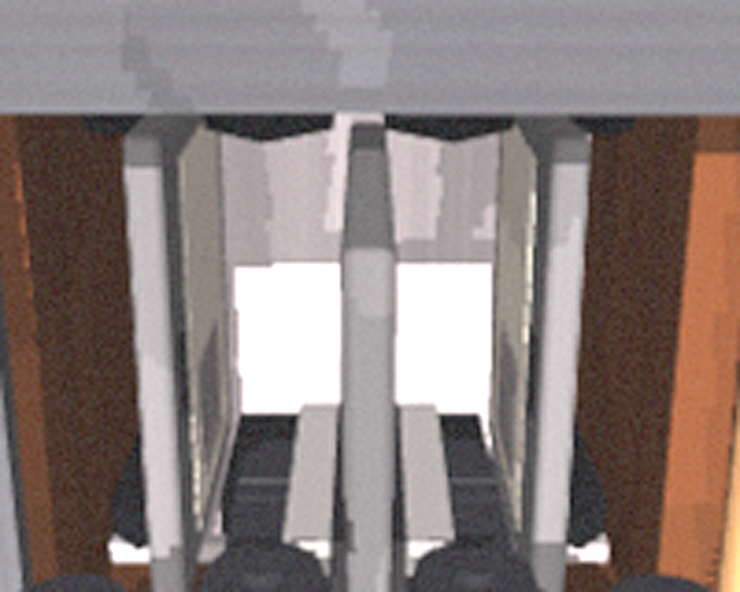

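The filed passes' +y top corners are at crop (143,164) and (570,163). The held pass's +y top corner is at (368,248), and it hangs centred between them.

Run:
```python
from h import *
import pickle
c=pickle.load(open("w5.pkl","rb"))
g=lambda u,v:(220+u/3.7-.4,130+v/3.7-.4)
for p,z in(((143,164),.081),((570,163),.081),((368,248),.1348),((368,124),.0648)):print(p,ray(c,*g(*p),z).round(4))
```

```text
(143, 164) [0.4699 0.0249 0.081 ]
(570, 163) [0.5344 0.0244 0.081 ]
(368, 248) [0.5038 0.0284 0.1348]
(368, 124) [0.504  0.0274 0.0648]
```

Run:
```python
from h import *
import pickle
c=pickle.load(open("w5.pkl","rb"));im=cv2.imread("pics/w5.png").astype(int).sum(2)
for x in(.4699,.5344):
    u,v=proj(c,[x,.028,.081]);print(u,v,[(r,int(im[r,int(round(u))-1:int(round(u))+2].mean())) for r in range(155,182)])
    for r in(164,168,170,172,174):print(r,ray(c,u,r,.081)[1].round(4),end=" ")
u,v=proj(c,[.5038,.0284,.1348]);print([(r,int(im[r,int(u)])) for r in range(158,202)])
```

```text
257.89460621872684 168.5558384095412 [(155, 227), (156, 228), (157, 230), (158, 236), (159, 239), (160, 193), (161, 92), (162, 101), (163, 119), (164, 123), (165, 117), (166, 134), (167, 158), (168, 177), (169, 189), (170, 191), (171, 192), (172, 189), (173, 189), (174, 182), (175, 256), (176, 302), (177, 297), (178, 299), (179, 299), (180, 298), (181, 298)]
164 0.0306 168 0.0283 170 0.0272 172 0.026 174 0.0249 373.85674067819167 167.31310963546656 [(155, 219), (156, 220), (157, 226), (158, 230), (159, 239), (160, 202), (161, 119), (162, 85), (163, 105), (164, 127), (165, 118), (166, 124), (167, 147), (168, 171), (169, 179), (170, 184), (171, 179), (172, 181), (173, 180), (174, 247), (175, 295), (176, 289), (177, 291), (178, 286), (179, 289), (180, 290), (181, 287)]
164 0.0299 168 0.0276 170 0.0265 172 0.0253 174 0.0242 [(158, 233), (159, 226), (160, 263), (161, 317), (162, 269), (163, 181), (164, 115), (165, 123), (166, 124), (167, 125), (168, 122), (169, 117), (170, 157), (171, 185), (172, 171), (173, 181), (174, 181), (175, 178), (176, 181), (177, 185), (178, 182), (179, 178), (180, 184), (181, 180), (182, 182), (183, 186), (184, 180), (185, 174), (186, 185), (187, 185), (188, 186), (189, 179), (190, 189), (191, 186), (192, 181), (193, 178), (194, 186), (195, 180), (196, 193), (197, 242), (198, 275), (199, 287), (200, 289), (201, 286)]
```

Run:
```python
from h import *
import pickle
c4=pickle.load(open("w4.pkl","rb"));c5=pickle.load(open("w5.pkl","rb"))
i4=cv2.imread("pics/w4.png").astype(int).sum(2);i5=cv2.imread("pics/w5.png").astype(int).sum(2)
g4=lambda u,v:(180+u/2.7-.3,180+v/2.7-.3)
for col in(270,275,293,365,371):print(col,[(r,int(i4[r,col])) for r in range(206,270)])
for r in(231,234,236,238,240,242,246,250,254,258,262,266):print(r,[ray(c4,275,r,z)[1].round(4) for z in(.061,.081,.084,.094)])
# full strip of -y wrist w5 left cheek
print([(r,int(i5[r,253])) for r in range(268,300)])
for r in(275,279,283):print(r,ray(c5,253,r,.061)[1].round(4))
```

```text
270 [(206, 67), (207, 56), (208, 73), (209, 57), (210, 61), (211, 55), (212, 42), (213, 57), (214, 62), (215, 73), (216, 54), (217, 44), (218, 51), (219, 50), (220, 55), (221, 48), (222, 58), (223, 52), (224, 45), (225, 43), (226, 82), (227, 61), (228, 84), (229, 58), (230, 63), (231, 56), (232, 142), (233, 286), (234, 383), (235, 414), (236, 415), (237, 340), (238, 156), (239, 79), (240, 96), (241, 90), (242, 106), (243, 91), (244, 90), (245, 103), (246, 94), (247, 92), (248, 80), (249, 108), (250, 102), (251, 103), (252, 84), (253, 86), (254, 117), (255, 150), (256, 163), (257, 161), (258, 155), (259, 137), (260, 135), (261, 136), (262, 156), (263, 143), (264, 123), (265, 119), (266, 122), (267, 212), (268, 285), (269, 315)]
275 [(206, 407), (207, 408), (208, 416), (209, 425), (210, 311), (211, 88), (212, 42), (213, 48), (214, 48), (215, 39), (216, 59), (217, 49), (218, 50), (219, 50), (220, 53), (221, 68), (222, 58), (223, 66), (224, 45), (225, 64), (226, 55), (227, 78), (228, 80), (229, 51), (230, 74), (231, 54), (232, 38), (233, 85), (234, 293), (235, 398), (236, 417), (237, 336
[... 3346 characters left out ...]
t64(-0.0634), np.float64(-0.058)]
258 [np.float64(-0.0799), np.float64(-0.0689), np.float64(-0.0672), np.float64(-0.0617)]
262 [np.float64(-0.0841), np.float64(-0.0728), np.float64(-0.0711), np.float64(-0.0654)]
266 [np.float64(-0.0884), np.float64(-0.0767), np.float64(-0.075), np.float64(-0.0691)]
[(268, 69), (269, 71), (270, 82), (271, 67), (272, 76), (273, 68), (274, 71), (275, 119), (276, 269), (277, 416), (278, 470), (279, 466), (280, 466), (281, 383), (282, 202), (283, 89), (284, 103), (285, 95), (286, 103), (287, 102), (288, 108), (289, 104), (290, 87), (291, 93), (292, 86), (293, 95), (294, 86), (295, 91), (296, 92), (297, 81), (298, 79), (299, 63)]
275 -0.052
279 -0.0552
283 -0.0584
```

>>> {"op": "step_arm", "data": {
  "commands": [
    [255,-1.0,-0.8,0,0,0,0],
    [255,-1.0,-0.8,3,0,0,0],
    [255,-1.0,-0.8,6,0,0,0],
    [255,-1.0,-0.8,8,0,0,0],
    [255,-1.0,-0.8,10,0,0,0],
    [255,-1.0,-0.8,10,0,0,0]
  ]
}}

```text
time_s: 15.23
ee_pos: [0.5014, -0.0124, 0.1106]
ee_rot: [-179.9, -0.0, 89.4]
contact_force: [0.0, -0.2, -0.5]
width: 0.056
grasp_force: 58.8
```

>>> {"op": "step_arm", "data": {
  "commands": [
    [255,0,0,3,0,0,0],
    [255,0,0,6,0,0,0],
    [255,0,0,9,0,0,0],
    [255,0,0,12,0,0,0],
    [255,0,0,12,0,0,0]
  ]
}}

```text
time_s: 15.65
ee_pos: [0.5012, -0.0124, 0.0984]
ee_rot: [-179.9, -0.0, 89.4]
contact_force: [-0.1, 0.1, -1.0]
width: 0.059
grasp_force: 58.8
```

>>> {"op": "step_arm", "data": {
  "commands": [
    [255,0,0,4,0,0,0],
    [255,0,0,8,0,0,0],
    [255,0,0,12,0,0,0],
    [255,0,0,16,0,0,0],
    [255,0,0,20,0,0,0],
    [255,0,0,24,0,0,0],
    [255,0,0,26,0,0,0],
    [255,0,0,26,0,0,0]
  ]
}}

```text
time_s: 16.32
ee_pos: [0.5013, -0.0124, 0.0726]
ee_rot: [-179.9, -0.0, 89.4]
contact_force: [0.3, -0.9, -0.1]
width: 0.06
grasp_force: 58.8
```

>>> {"op": "step_arm", "data": {
  "commands": [
    [255,0,0,1,0,0,0],
    [255,0,0,2,0,0,0],
    [255,0,0,3,0,0,0],
    [255,0,0,4,0,0,0],
    [255,0,0,4.5,0,0,0],
    [255,0,0,4.5,0,0,0]
  ]
}}

```text
time_s: 16.82
ee_pos: [0.5018, -0.0125, 0.0689]
ee_rot: [180.0, 0.0, 89.4]
contact_force: [-0.8, 0.1, -0.4]
width: 0.056
grasp_force: 58.9
```

>>> {"op": "step_arm", "data": {
  "commands": [
    [225,0,0,0,0,0,0],
    [205,0,0,0,0,0,0],
    [195,0,0,0,0,0,0],
    [195,0,0,0,0,0,0],
    [195,0,0,0,0,0,0],
    [195,0,0,0,0,0,0]
  ]
}}

```text
time_s: 17.32
ee_pos: [0.5018, -0.0125, 0.0688]
ee_rot: [-180.0, -0.0, 89.4]
contact_force: [0.2, 0.7, 0.5]
width: 0.238
grasp_force: 0.0
```

>>> {"op": "step_arm", "data": {
  "commands": [
    [195,0,0,-5,0,0,0],
    [195,0,0,-15,0,0,0],
    [195,0,0,-30,0,0,0],
    [195,0,0,-50,0,0,0],
    [195,0,0,-80,0,0,0],
    [195,30,0,-110,0,0,0],
    [195,60,0,-140,0,0,0],
    [195,75,0,-165,0,0,0],
    [195,80,0,-170,0,0,0],
    [195,80,0,-170,0,0,0]
  ]
}}

```text
time_s: 18.15
ee_pos: [0.504, 0.0684, 0.2425]
ee_rot: [179.6, 0.0, 89.5]
contact_force: [-0.3, -0.6, -0.3]
width: 0.237
grasp_force: 0.0
```

Run:
```python
from h import *
s=arm.get_state();print(s["time_s"],s["ee_pos"],s["contact_force"])
c=cam("wrist");im=arm.get_image("wrist")[:,:,::-1];cv2.imwrite("pics/w6.png",im)
u,v=proj(c,[.5015,-.0135,.081]).astype(int);v0=max(0,min(240,v-80));u0=u-105;print(u0,v0)
import pickle;pickle.dump((c,u0,v0),open("w6.pkl","wb"))
cv2.imwrite("pics/c7.png",cv2.convertScaleAbs(cv2.resize(im[v0:v0+160,u0:u0+210],None,fx=3.7,fy=3.7,interpolation=cv2.INTER_CUBIC),alpha=1.6,beta=15))
```

```text
18.15 [0.50401988 0.06843009 0.24246591] [-0.30422373 -0.60020649 -0.33819396]
211 176
```

View pics/c7.png

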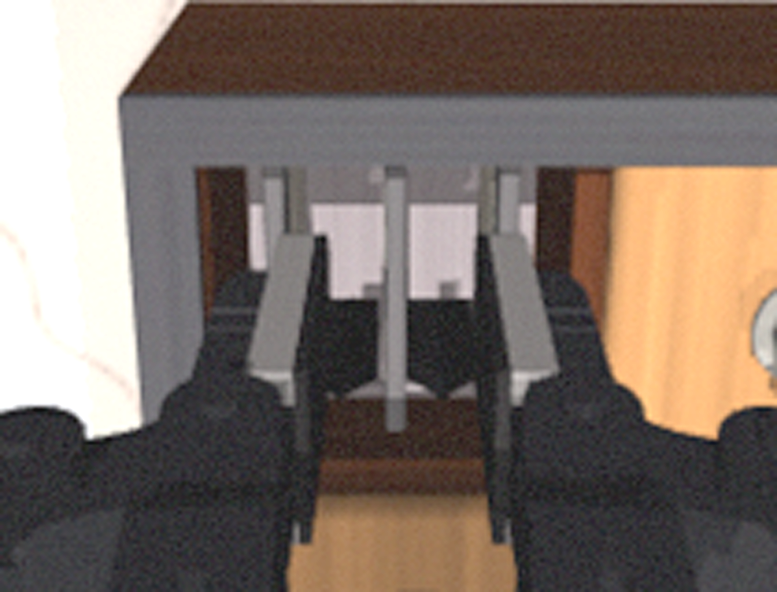

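The pass stands upright in the middle slot: its top edge is at crop u≈396, between the filed passes at 274 and 508. The covers are home and the gripper is clear.

```bash
python3 -c "
from rig import arm
print(arm.finish_job())"
```

```text
the job is handed in; nothing more can be done
None
```

I handed the job in with the pass standing in the rack's middle slot and all three covers over the other wells; the last picture and arm readings agree, but no verdict came back.

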